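Push the rack of paint test chips past the chute's gate

TASK

Press the long pedal beside the chute down with one fingertip to swing the gate arm up and, keeping it down, push the rack of test chips by the upright plate on its tail along the chute, under the raised arm, until the rack's front meets the end stop; then let go so that the gate drops shut behind the rack. Only press and push: lift nothing, never let the arm come down on the rack, and leave the things standing around alone.

Things in the scene. Friction and masses are not known exactly. Their poses are not given: they have to be found in the camera images.
- chute: Fixed straight chute on feet. Origin on the table under the lane's centre line at the gate; +x along the lane towards the end stop, +y to the pedal side, z up. Lane: 62 mm wide, floor 30 mm above the table, x -185 mm (open end) to the end stop's face at +100 mm; side walls top 55 mm up. Behind the gate, x +15 to +100 mm, a clear-topped hood 79 mm high; two bearing posts (y +40 mm, x -176, +14 mm) 89 mm high.
- gate (a joint): Sprung hinge of gate arm and pedal, rad; rod along the chute's x at y +40 mm, 80 mm above the table. 0 = shut (arm bars the lane), 0.75 = fully open stop. From 0.40 up the arm clears the rack; hold it at 0.45 or more while the rack passes. Falls shut when released. Full press takes about 5 N. Open, the arm is at most 115 mm above the table.
- gate_pedal (a point): Centre of the pedal's top face, moving with it. Pedal: 170 mm long (chute x -205 to -35 mm), 30 mm wide, on the lane's +y side, running along the lane; shut: y +72 mm, 90 mm above the table, sloping up outward about 30 deg; full press: y +70 mm, 66 mm high, nearly level. A fingertip can slide along it while pressing.
- gate_tip (a point): Free end of the gate arm (8 mm thick along x, 16 mm deep), in the lane at chute x = 0.
- rack: Loose white rack of upright paint test chips, about 0.25 kg. Origin under the centre of its body (80 x 56 mm, 34 mm high), which rests on the chute floor; +x its front, lying along the chute's +x. Home, its origin is at chute x +60 mm. Behind the body a low tail (7 mm high, passes under the shut arm) ends in the push plate.
- rack_push (a point): Centre line of the push plate's rear face (the face to push, looking to the rack's -x), 104 mm behind the rack's origin, 52 mm above its underside. Plate: 50 mm wide, 62 mm high (top 92 mm above the table), 4 mm thick. It stays before the gate when the rack is home.
- siphon_jar: Bystander, leave alone: small glass jar with a siphon stem, 34 mm wide, 72 mm tall. Origin at its underside's centre.
- mix_cup_a: Bystander, leave alone: empty white mixing cup, 60 mm wide, 42 mm tall. Origin at its underside's centre.
- paint_grey: Bystander, leave alone: grey paint bottle, 36 mm wide, 102 mm tall. Origin at its underside's centre.
- spray_bottle: Bystander, leave alone: pump spray bottle, 43 mm wide, 130 mm tall. Origin at its underside's centre.

How it is judged (in metres and radians):
On the way, in this order (a step that is already met when the one before it is completed fails the run):
1. a finger holds the gate open while the whole rack is still before it (value of joint gate above 0.45 rad and x of rack in the frame of chute below -0.044 m and contact force between the fingers and chute above 0.3 N), for 0.2 s.
2. the rack is half-way under the gate arm, the finger still holding the gate open (value of joint gate above 0.45 rad and x of rack in the frame of chute between 0 and 0.043 m and contact force between the fingers and chute above 0.3 N), for 0.05 s.
At the end, for the whole second after the job is handed in: The rack stands flat in the chute with its front within 6 mm of the end stop, at rest; the gate is shut behind it (joint below 0.06 rad); the bystanders are where they were (within 20 mm) and upright (x of rack in the frame of chute between 0.054 and 0.064 m and value of joint gate below 0.06 rad and z of rack in the frame of chute below 0.034 m and angle between rack's own z axis and vertical below 0.06 rad and linear speed of rack below 0.01 m/s and distance of each of siphon_jar, mix_cup_a, paint_grey, spray_bottle from where it was at the start of the episode below 0.02 m); the robot touches nothing.
It fails at once if the gate arm is let down on the rack (value of joint gate below 0.4 rad and x of rack in the frame of chute between -0.042 and 0.042 m).
It fails at once if the rack is lifted or tipped (z of rack in the frame of chute above 0.042 m or angle between rack's own z axis and vertical above 0.2 rad).
It fails at once if a bystander is moved more than 20 mm or tipped (distance of any of siphon_jar, mix_cup_a, paint_grey, spray_bottle from where it was at the start of the episode above 0.02 m or angle between any of siphon_jar, mix_cup_a, paint_grey, spray_bottle's own z axis and vertical above 0.3 rad).
It also fails if it takes over 38 s, if anything falls off the work surface, if the arm or the gripper's body presses on something with over 40 N, if the wrist force passes 120 N, or if a joint passes its speed limit or range.

ROBOT

A 7-joint arm with a two-finger parallel gripper is mounted at the origin on a cart in front of the work surface, level with it; the furniture and walls round the work are solid. World frame = base frame: x ahead of the robot, y to its left, z up, the work surface at z = 0. Lengths are in mm, angles in rad, forces in N, time in s.
With the tool pointing down it reaches from about 425 to 875 mm from the base axis. Payload 8.4 kg.
Tool frame: the origin (TCP) lies between the finger pads; the fingertips stand 17 mm ahead of it and the grasp point (between the pads) lies 2 mm behind it; x points along the fingers, y is the direction in which the jaws open and shut, and the axes are right-handed (so a half turn about x gives the same grasp; the last joint's range is limited). The gripper opens to 85 mm and grips with 20 to 120 N. Pads are 22 mm wide; open, the fingers measure 114 mm over their backs; the gripper's body (76 mm by 85 mm) begins 54 mm behind the grasp point. The pads swing forward as they close: fully open they stand 13 mm farther back than shut.
Start: joints at [-1.424, 0.333, 0.04, 1.465, -0.013, 1.343, -0.059], TCP at [158.169, 630.434, 248.308] pointing down, gripper open.
Joint ranges: [-2.58, 2.58], [-0.38, 2.09], [-1.3, 1.39], [0.25, 2.4], [-1.5, 4.64], [0.08, 2.09], [-2.65, 2.65]. Speed limits (rad/s): [2.22, 2.22, 2.79, 2.79, 3.14, 3.14, 3.14].

INTERFACE

Orientations are given as a unit quaternion [w, x, y, z].
In Python, from rig import robot gives the robot as it stands. The module is installed in compiled form; this text tells all that it offers.
- The arm moves only by the tool servo_tool, never from a script. Its argument "steps" is a list that holds one entry, the list of rows, each a list of 6 numbers: the shift along the tool's x, y, z in m, then the turn, a rotation vector about the tool's x, y, z in degrees. A call has exactly 10 rows; each row is the pose to reach, as a shift and turn from the pose commanded when the call began, along the tool's axes at that moment; what a row does not reach only later rows make up. A row lasts 1/10 s, in which the tool goes at most 50 mm and 8.59 degrees, less where a joint would pass 70% of its speed; a pose out of reach is approached as far as the arm can. A call with a gripper value outside its range is refused whole. "fingers" is the finger opening in m, from 0 to 0.0854, set as the call begins (left out, the last holds). The fingers move at their own pace and stop on an object; "grip_force" is the grip in N (left out, the last holds). Time passes only in rows, so rows that repeat a pose let the fingers close, or fill a call up. It gives the time, the measured TCP pose, the force and the opening at its end, in the units of the state.
- robot.get_obs(): the state, without advancing time (a new reading comes with each control period).
- robot.camera(name): name is "scene" or "top"; returns the picture (384x512x3 uint8, red, green, blue); there is no depth.
- robot.camera_model(name): a dict with "K" (3x3 intrinsics, pixels), "D" ([k1, k2, p1, p2, k3] as OpenCV has them; the pictures are not rectified), "xyz" and "orientation" of the camera in the world. Camera axes: x right, y down, z forward; pixel columns grow to the right and rows downward; lengths in mm; the calibration is good to about 2 mm. A picture is of the moment at which its call begins. camera_model takes no time and is no camera call.
- robot.close_job(): hands the job in, once; it reports no verdict.
The state is a dict: "time_s": time; "joint_pos": joint angles; "qd": joint speeds; "tau": joint torques, N m; "ee_pos": TCP position; "orientation": TCP orientation; "wrist_force": force on the tool from outside, world axes, zero at the start; "ft_torque": the same for the moment, N m; "finger_gap": finger opening in mm.
Only numpy, scipy, OpenCV 4.12 (cv2) and the standard library are available. Lean on these libraries where they do the work, as an engineer would, in place of code of your own. Each camera call takes 0.05 s, during which the arm holds its last target. There are 200 camera calls.

## Working session

There is one attempt and no reset: what is moved stays moved. The work goes in short steps, Python scripts to look and compute and a tool call to move; the robot and the scene stay as the last step left them, time stands still between calls to the robot, and variables do not carry over. Pictures are saved under pics/ and viewed, about 8 in all and at most 12, crops included, and the job is handed in when it is done.

Besides the shell and the picture viewer there is one more tool, called after ">>>" by a JSON object that holds its "api" and its "payload", one argument or row to a line. servo_tool: Moves the arm, as the interface text tells. Its arguments: {"type":"object","properties":{"steps":{"type":"array","items":{"type":"array","items":{"type":"array","items":{"type":"number"}}}},"fingers":{"type":"number"},"grip_force":{"type":"number"}},"required":["steps"]}

```bash
mkdir -p pics; python3 - <<'E'
from rig import robot
import cv2
for n in("scene","top"):
    cv2.imwrite(f"pics/{n}0.png",cv2.resize(robot.camera(n)[:,:,::-1],(768,576),interpolation=cv2.INTER_CUBIC))
    print(n,robot.camera_model(n))
print(robot.get_obs())
E
```

```text
scene {'K': array([[370.23898812,   0.        , 256.7877252 ],
       [  0.        , 370.23898812, 194.92724755],
       [  0.        ,   0.        ,   1.        ]]), 'D': array([-0.07374273,  0.        ,  0.        ,  0.        ,  0.        ]), 'xyz': array([ 226.1357569 , -824.01007247,  404.15307913]), 'orientation': array([-0.53421098,  0.8045196 , -0.22016467,  0.1374568 ])}
top {'K': array([[395.32843818,   0.        , 250.5379697 ],
       [  0.        , 395.32843818, 184.8697834 ],
       [  0.        ,   0.        ,   1.        ]]), 'D': array([0.01967955, 0.        , 0.        , 0.        , 0.        ]), 'xyz': array([ 439.92873758, -150.86539885,  945.19627051]), 'orientation': array([ 0.07158667, -0.70048589,  0.70785805, -0.05596292])}
{'time_s': 0.1, 'joint_pos': array([-1.42421528,  0.33382724,  0.039884  ,  1.46622426, -0.0133906 ,
        1.34324258, -0.05850825]), 'qd': array([-0.00094487, -0.00398883, -0.00093946, -0.0029131 , -0.00109204,
       -0.00187758, -0.00014644]), 'tau': array([ 5.86728245e-03, -6.60017824e+01,  1.37166649e+00, -4.06474864e+01,
        1.71712821e-02,  8.83268367e-03, -4.96601979e-05]), 'ee_pos': array([158.09241638, 630.08254033, 247.49844494]), 'orientation': array([ 0.70174844,  0.08618254,  0.7017966 , -0.08719647]), 'wrist_force': array([0.05223089, 0.33870723, 0.04282728]), 'ft_torque': array([ 0.01186375, -0.01886885,  0.01277902]), 'finger_gap': 85.51038623886727}
```

View pics/scene0.png

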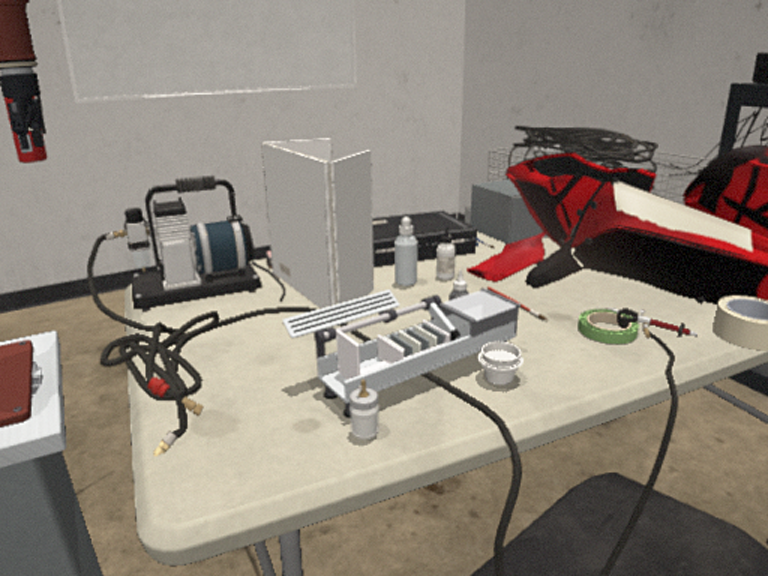

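View pics/top0.png

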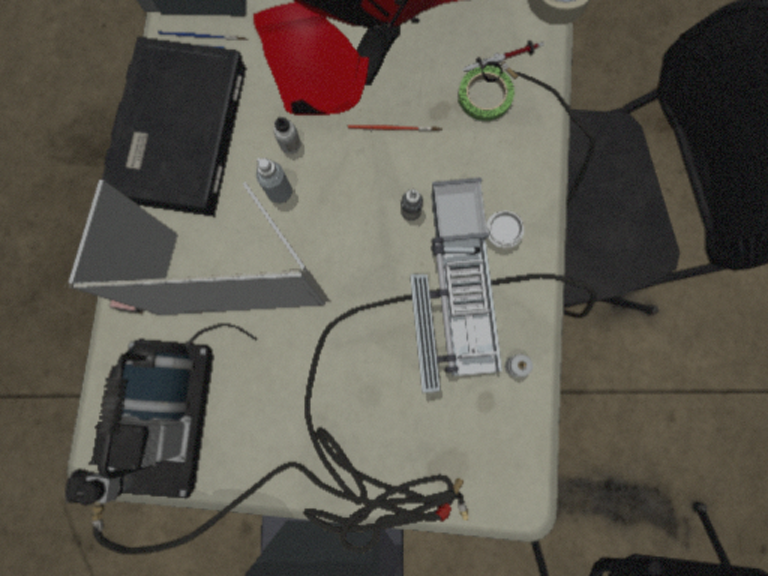

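The scene picture shows the chute running away from the camera: open end at about (330,375) and hood at about (490,310). In the top view its hood is at (460,210), its open end at (470,370) and the pedal at (425,330). Next I'll take closer crops.

```bash
python3 - <<'E'
from rig import robot
import cv2, numpy as np
t=robot.camera("top")[:,:,::-1]; s=robot.camera("scene")[:,:,::-1]
cv2.imwrite("pics/t.png",t);cv2.imwrite("pics/s.png",s)
a=cv2.resize(t[110:270,255:365],None,fx=3.7,fy=3.7,interpolation=cv2.INTER_CUBIC)
b=cv2.resize(s[185:300,180:370],None,fx=4.2,fy=4.2,interpolation=cv2.INTER_CUBIC)
cv2.imwrite("pics/ct.png",a);cv2.imwrite("pics/cs.png",b)
E
```

```text
(no output)
```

View pics/ct.png

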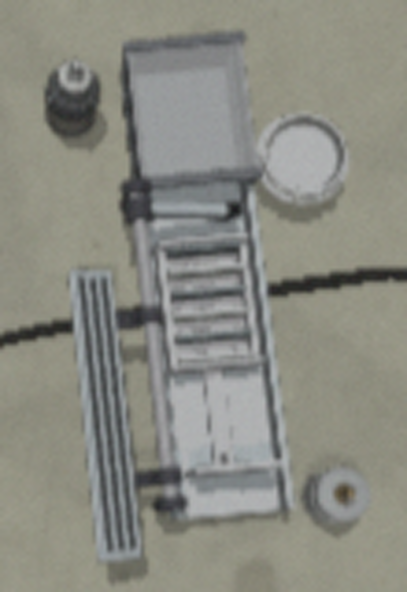

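View pics/cs.png

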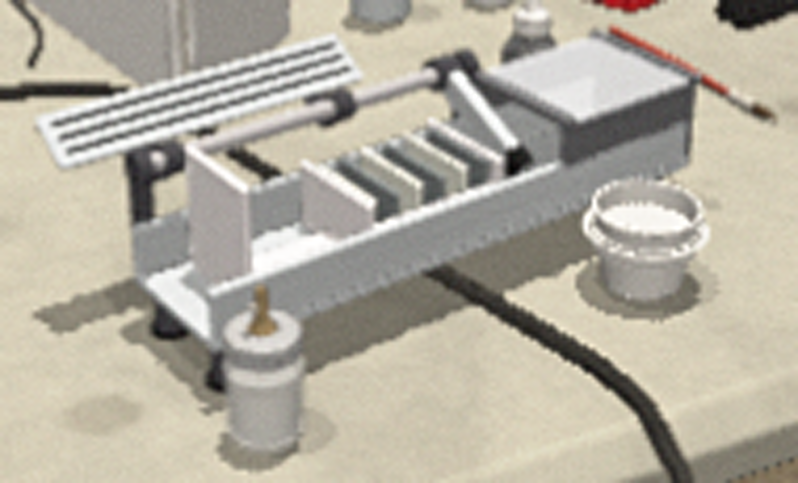

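The top crop shows the pedal corners at (72,272), (110,270), (140,553) and (103,560). The hood top has corners (124,45), (243,38) and (250,178). The plate's top edge is near row 467 and the jar at (345,490). In the scene crop the pedal corners are (38,122), (62,168), (360,75) and (335,38), and the plate's rear top corners are (188,148) and (248,190). I'll fit the chute pose to these points.

```bash
cat >h.py <<'E'
from rig import robot
import cv2, numpy as np
from scipy.spatial.transform import Rotation as R
def Rm(q): return R.from_quat(np.r_[q[1:],q[0]]).as_matrix()
def proj(n,P):
    m=robot.camera_model(n);M=Rm(m['orientation']).T
    return cv2.projectPoints(np.float64(P).reshape(-1,1,3),cv2.Rodrigues(M)[0],-M@m['xyz'],m['K'],m['D'])[0][:,0]
def ray(n,uv,z):
    m=robot.camera_model(n)
    p=cv2.undistortPoints(np.float64(uv).reshape(-1,1,2),m['K'],m['D'])[:,0]
    d=np.c_[p,np.ones(len(p))]@Rm(m['orientation']).T
    return m['xyz']+d*((z-m['xyz'][2])/d[:,2])[:,None]
def T(c,P): # chute->world ; c=x,y,yaw
    P=np.atleast_2d(np.float64(P));k,s=np.cos(c[2]),np.sin(c[2])
    return np.c_[c[0]+k*P[:,0]-s*P[:,1],c[1]+s*P[:,0]+k*P[:,1],P[:,2]]
def Ti(c,P):
    P=np.atleast_2d(np.float64(P));k,s=np.cos(c[2]),np.sin(c[2]);d=P[:,:2]-c[:2]
    return np.c_[k*d[:,0]+s*d[:,1],-s*d[:,0]+k*d[:,1],P[:,2]]
top=lambda a:np.array(a)/3.7+[255,110]
sc=lambda a:np.array(a)/4.2+[180,185]
E
python3 - <<'E'
from h import *
from scipy.optimize import least_squares
ped=[[-35,85,97.5],[-35,59,82.5],[-205,59,82.5],[-205,85,97.5]]
tp=top([[72,272],[110,270],[140,553],[103,560]]); sp=sc([[335,38],[360,75],[62,168],[38,122]])
f=lambda c:np.r_[(proj("top",T(c,ped))-tp).ravel(),(proj("scene",T(c,ped))-sp).ravel()]
g=ray("top",tp,90).mean(0); 
best=min((least_squares(f,[g[0],g[1],y]) for y in (-1.5,0,1.5,3)),key=lambda r:r.cost)
c=best.x; print(c,np.round(best.fun.reshape(-1,2),1).tolist()); np.save("c.npy",c)
r=lambda n,uv,z:np.round(Ti(c,ray(n,uv,z)),1).tolist()
print("hood",r("top",top([[124,45],[243,38],[250,178],[130,190]]),79))
print("posts",r("top",top([[172,502],[137,190]]),89))
print("plate scene",r("scene",sc([[188,148],[248,190]]),92),"top",r("top",top([[180,472],[280,468]]),92))
print("body top rear/front",r("top",top([[172,368],[258,365],[160,240],[247,235]]),64))
print("floor end",r("scene",sc([[148,278],[212,340]]),30),r("top",top([[180,518],[280,515]]),30))
print("jar",r("top",top([[345,490]]),65),"cup",r("top",top([[302,155]]),42),"grey",r("top",top([[73,75]]),100))
o=robot.get_obs();print(Rm(o['orientation']).round(3),"tcp chute",Ti(c,o['ee_pos']))
print("world start/end",T(c,[[-180,35,100],[-55,35,100]]))
E
```

```text
[ 6.41269079e+02 -2.65743848e+02  9.06773582e-02] [[-0.3, -0.7], [0.9, -0.1], [1.9, 1.2], [0.2, 0.6], [-0.2, -2.7], [1.1, -1.2], [-0.1, -1.3], [-1.1, -2.2]]
hood [[105.4, 35.9, 79.0], [102.0, -37.4, 79.0], [13.3, -30.1, 79.0], [13.5, 43.0, 79.0]]
posts [[-175.1, 41.6, 89.0], [10.7, 39.8, 89.0]]
plate scene [[-160.9, 21.0, 92.0], [-160.6, -27.7, 92.0]] top [[-158.6, 35.2, 92.0], [-162.0, -22.1, 92.0]]
body top rear/front [[-95.3, 29.2, 64.0], [-98.7, -22.5, 64.0], [-16.2, 26.8, 64.0], [-18.6, -26.4, 64.0]]
floor end [[-182.4, 26.4, 30.0], [-185.0, -33.5, 30.0]] [[-184.2, 31.6, 30.0], [-188.4, -29.5, 30.0]]
jar [[-177.7, -63.3, 65.0]] cup [[33.4, -71.6, 42.0]] grey [[82.7, 70.9, 100.0]]
[[-0.     0.243  0.97 ]
 [-0.001  0.97  -0.243]
 [-1.    -0.001  0.   ]] tcp chute [[-400.00300945  935.99287423  247.75650736]]
world start/end [[ 458.83922614 -247.18720707  100.        ]
 [ 583.32567921 -235.86806391  100.        ]]
```

```bash
cat >>h.py <<'E'
def rel(target,yawdeg):
    """target TCP world mm, tool-y heading in world deg, tool down -> shift (m, tool axes) & turn about tool x"""
    o=robot.get_obs();M=Rm(o['orientation']);d=(np.float64(target)-o['ee_pos'])/1000
    h=np.degrees(np.arctan2(M[1,1],M[0,1]));y=yawdeg-h
    print("shift",(M.T@d).round(4),"turn x",round(-((y+180)%360-180),2),"tilt",(R.from_matrix(M.T)*1).as_matrix()[0].round(4))
E
python3 - <<'E'
from h import *
for nm,p in (("handle",(195,180)),("booth L",(263,142)),("booth mid",(330,160)),("booth R",(370,152)),("spray top",(405,218))):
    uv=np.array([p])/1.5
    for z in (150,200,250,300,350): print(nm,z,ray("scene",uv,z)[0].round(0)[:2],end=' ')
    print()
print("top booth mid",[ray("top",np.array([[303,270]])/1.5,z)[0].round()[:2].tolist() for z in (200,250,300,350)])
print("top booth L",[ray("top",np.array([[102,182]])/1.5,z)[0].round()[:2].tolist() for z in (200,250,300,350)])
c=np.load("c.npy");print("grip yaw",np.degrees(c[2])+90-180)
rel(T(c,[[-184,35,180]])[0],np.degrees(c[2])-90)
rel([430,230,450],75.9)
E
```

```text
handle 150 [481. 511.] handle 200 [431. 248.] handle 250 [381. -14.] handle 300 [ 331. -277.] handle 350 [ 281. -540.] 
booth L 150 [ 822. 1035.] booth L 200 [705. 669.] booth L 250 [588. 304.] booth L 300 [470. -62.] booth L 350 [ 353. -428.] 
booth mid 150 [855. 568.] booth mid 200 [731. 294.] booth mid 250 [608.  20.] booth mid 300 [ 484. -254.] booth mid 350 [ 360. -527.] 
booth R 150 [1010.  625.] booth R 200 [856. 340.] booth R 250 [702.  55.] booth R 300 [ 547. -230.] booth R 350 [ 393. -515.] 
spray top 150 [714. -43.] spray top 200 [ 618. -196.] spray top 250 [ 522. -350.] spray top 300 [ 426. -504.] spray top 350 [ 330. -657.] 
top booth mid [[587.0, -41.0], [577.0, -49.0], [567.0, -56.0], [557.0, -64.0]]
top booth L [[709.0, 227.0], [691.0, 201.0], [673.0, 176.0], [655.0, 151.0]]
grip yaw -84.80457007820435Traceback (most recent call last):
  File "<stdin>", line 9, in <module>
  File "h.py", line 25, in rel
    print("shift",(M.T@d).round(4),"turn x",round(-((y+180)%360-180),2),"tilt",(R.from_matrix(M.T)*1).as_matrix()[0].round(4))
                                                                                ~~~~~~~~~~~~~~~~~~^~
TypeError: Argument 'other' has incorrect type (expected scipy.spatial.transform._rotation.Rotation, got int)
```

>>> {"api": "servo_tool", "payload": {
  "steps": [
    [[-0.03,-0.018,0.022,5.4,0,0],[-0.06,-0.036,0.044,10.8,0,0],[-0.09,-0.054,0.067,16.2,0,0],[-0.11,-0.073,0.089,21.6,0,0],[-0.13,-0.091,0.111,27,0,0],[-0.15,-0.109,0.134,32.4,0,0],[-0.165,-0.127,0.156,37.8,0,0],[-0.17,-0.145,0.178,43.2,0,0],[-0.172,-0.163,0.2,48.6,0,0],[-0.172,-0.181,0.223,54,0,0]]
  ],
  "fingers": 0.055
}}

```text
time_s: 1.2
ee_pos: [331.0, 399.6, 420.7]
orientation: [0.585, 0.397, 0.585, -0.397]
wrist_force: [0.2, -0.3, 0.1]
finger_gap: 55.1
```

```bash
sed -i 's/"tilt".*/"tilt",M[:,0].round(4),o["ee_pos"].round(1),"q",o["joint_pos"].round(2))/' h.py; python3 - <<'E'
from h import *
rel([440,50,420],22-54)
E
```

```text
shift [ 0.0005 -0.028   0.3652] turn x 53.7 tilt [ 2.e-04  6.e-04 -1.e+00] [331.  399.6 420.7] q [-1.23  0.02  0.28  1.49 -0.01  1.64 -0.58]
```

>>> {"api": "servo_tool", "payload": {
  "steps": [
    [[0,-0.003,0.036,5.4,0,0],[0,-0.006,0.073,10.8,0,0],[0,-0.008,0.11,16.2,0,0],[0,-0.011,0.146,21.6,0,0],[0,-0.014,0.183,27,0,0],[0,-0.017,0.219,32.4,0,0],[0,-0.02,0.256,37.8,0,0],[0,-0.022,0.292,43.2,0,0],[0,-0.025,0.329,48.6,0,0],[0,-0.028,0.365,54,0,0]]
  ]
}}

```text
time_s: 2.2
ee_pos: [440.8, 49.8, 420.4]
orientation: [0.341, 0.62, 0.341, -0.619]
wrist_force: [1.1, -0.4, -0.3]
finger_gap: 54.8
```

```bash
python3 - <<'E'
from h import *
c=np.load("c.npy")
rel(T(c,[[-184,35,300]])[0],np.degrees(c[2])-90)
E
```

```text
shift [0.1202 0.1709 0.2438] turn x 52.48 tilt [ 2.e-04  4.e-04 -1.e+00] [440.8  49.8 420.4] q [-0.9  -0.2   0.58  1.65  0.11  1.66 -0.89]
```

>>> {"api": "servo_tool", "payload": {
  "steps": [
    [[0.005,0.017,0.024,5.2,0,0],[0.01,0.034,0.049,10.5,0,0],[0.02,0.051,0.073,15.7,0,0],[0.03,0.068,0.098,21,0,0],[0.045,0.085,0.122,26.2,0,0],[0.06,0.103,0.146,31.5,0,0],[0.075,0.12,0.171,36.7,0,0],[0.09,0.137,0.195,42,0,0],[0.105,0.154,0.219,47.2,0,0],[0.12,0.171,0.244,52.5,0,0]]
  ]
}}

```text
time_s: 3.2
ee_pos: [455.8, -247.1, 300.0]
orientation: [0.032, 0.707, 0.032, -0.706]
wrist_force: [0.0, 0.3, -1.4]
finger_gap: 55.0
```

```bash
python3 - <<'E'
from h import *
c=np.load("c.npy")
rel(T(c,[[-184,35,150]])[0],np.degrees(c[2])-90)
E
```

```text
shift [0.1499 0.0004 0.0011] turn x 0.03 tilt [ 1.1e-03  5.0e-04 -1.0e+00] [ 455.8 -247.1  300. ] q [-0.58  0.01  1.02  1.74 -0.01  1.39 -1.04]
```

>>> {"api": "servo_tool", "payload": {
  "steps": [
    [[0.02,0,0,0,0,0],[0.04,0,0,0,0,0],[0.06,0,0,0,0,0],[0.08,0,0,0,0,0],[0.1,0,0,0,0,0],[0.12,0,0,0,0,0],[0.14,0,0.001,0,0,0],[0.15,0,0.001,0,0,0],[0.15,0,0.001,0,0,0],[0.15,0,0.001,0,0,0]]
  ]
}}

```text
time_s: 4.2
ee_pos: [455.2, -246.4, 151.0]
orientation: [0.033, 0.706, 0.033, -0.706]
wrist_force: [0.3, -0.2, -0.1]
finger_gap: 55.0
```

```bash
python3 - <<'E'
from h import *
c=np.load("c.npy")
s=robot.camera("scene")[:,:,::-1]
t=robot.camera("top")[:,:,::-1]
a=cv2.resize(s[150:300,180:370],None,fx=4.2,fy=4.2,interpolation=cv2.INTER_CUBIC)
cv2.imwrite("pics/cs1.png",a)
print(Ti(c,robot.get_obs()['ee_pos']))
P=T(c,[[-184,7.5,133],[-184,-7.5,133],[-184,62.5,133],[-184,77.5,133],[-184,0,80]])
print((proj("scene",P)-[180,150])*4.2)
rel(T(c,[[-184,35,90]])[0],np.degrees(c[2])-90)
E
```

```text
[[-183.24844477   36.06888317  151.29454532]]
[[152.25122913 234.27313824]
 [170.26932902 246.47010914]
 [ 91.31468816 192.98873627]
 [ 75.96992688 182.58420304]
 [168.05277634 352.44408572]]
shift [0.0613 0.001  0.0008] turn x 0.22 tilt [ 1.4e-03 -3.0e-04 -1.0e+00] [ 455.5 -246.4  151.3] q [-0.49  0.21  1.01  1.94 -0.2   1.09 -0.87]
```

View pics/cs1.png

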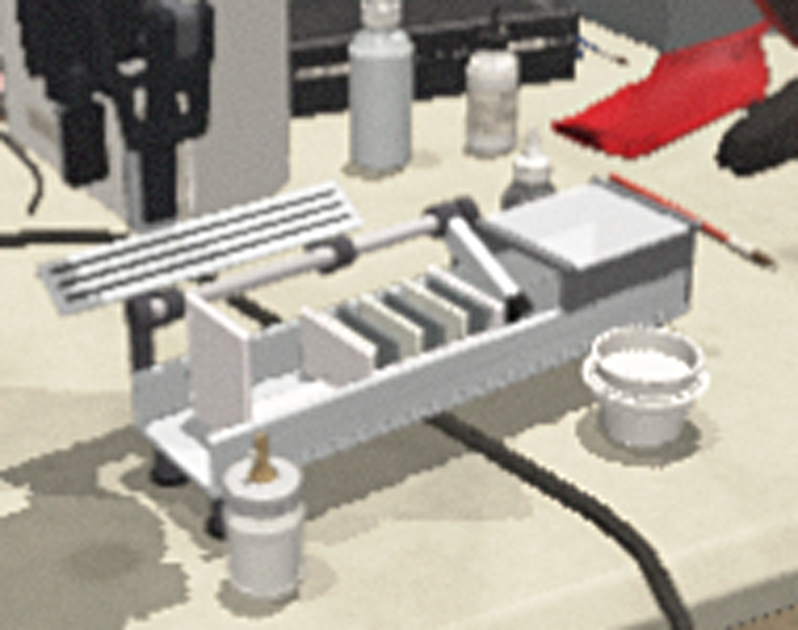

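Both fingertips are visible. The right one, at about (158,220), is above the lane behind the plate (195,300), and the left one, at about (85,183), is over the pedal's near end. Both match the prediction, so I'll go down and press.

>>> {"api": "servo_tool", "payload": {
  "steps": [
    [[0.015,0.001,0,0,0,0],[0.03,0.001,0.001,0,0,0],[0.042,0.001,0.001,0,0,0],[0.046,0.001,0.001,0,0,0],[0.049,0.001,0.001,0,0,0],[0.052,0.001,0.001,0,0,0],[0.055,0.001,0.001,0,0,0],[0.058,0.001,0.001,0,0,0],[0.061,0.001,0.001,0,0,0],[0.061,0.001,0.001,0,0,0]]
  ]
}}

```text
time_s: 5.3
ee_pos: [454.3, -247.5, 89.3]
orientation: [0.034, 0.706, 0.033, -0.706]
wrist_force: [0.5, -0.8, 3.4]
finger_gap: 55.5
```

```bash
python3 - <<'E'
from h import *
c=np.load("c.npy");o=robot.get_obs();print(Ti(c,o['ee_pos']),o['wrist_force'])
s=robot.camera("scene")[:,:,::-1]
cv2.imwrite("pics/cs2.png",cv2.resize(s[150:300,180:370],None,fx=4.2,fy=4.2,interpolation=cv2.INTER_CUBIC))
E
```

```text
[[-184.5519761    35.14396582   89.33593952]] [ 0.49970151 -0.78612075  3.42456866]
```

View pics/cs2.png

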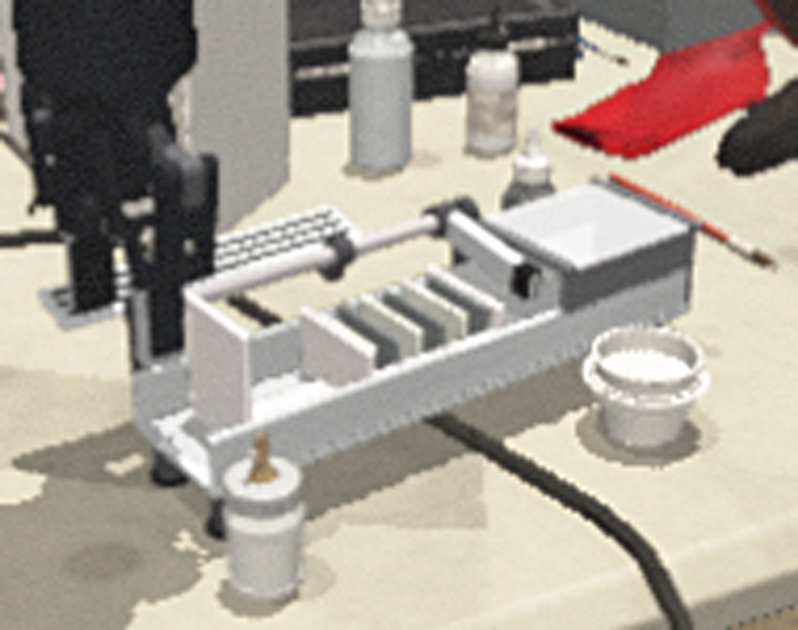

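The gate arm is partly up, with its tip moving from (515,300) to (525,280), and the force is 3.4 N. I'll press further.

>>> {"api": "servo_tool", "payload": {
  "steps": [
    [[0.001,0,0,0,0,0],[0.002,0,0,0,0,0],[0.003,0,0,0,0,0],[0.004,0,0,0,0,0],[0.005,0,0,0,0,0],[0.006,0,0,0,0,0],[0.007,0,0,0,0,0],[0.008,0,0,0,0,0],[0.008,0,0,0,0,0],[0.008,0,0,0,0,0]]
  ]
}}

```text
time_s: 6.35
ee_pos: [454.5, -249.0, 82.1]
orientation: [0.034, 0.707, 0.032, -0.706]
wrist_force: [-1.0, -6.0, 8.9]
finger_gap: 54.8
```

```bash
python3 - <<'E'
from h import *
c=np.load("c.npy");o=robot.get_obs();print(Ti(c,o['ee_pos']),o['wrist_force'])
s=robot.camera("scene")[:,:,::-1]
cv2.imwrite("pics/cs3.png",cv2.resize(s[150:300,180:370],None,fx=4.2,fy=4.2,interpolation=cv2.INTER_CUBIC))
# predicted px of arm tip: arm length to lane; tip at y=40-L cos, from shut
for a in (0,.2,.45,.6,.75):
    v=np.array([-45,-27]);  # guess pivot->tip (y,z) shut
    k,s_=np.cos(-a),np.sin(-a); w=[k*v[0]-s_*v[1],s_*v[0]+k*v[1]]
    print(a,(proj("scene",T(c,[[0,40+w[0],80+w[1]]]))-[180,150])*4.2)
E
```

```text
[[-184.53328759   33.57558651   82.12285767]] [-1.01727995 -6.02107645  8.94566586]
0 [[498.69110923 295.79851434]]
0.2 [[505.31441818 281.86587311]]
0.45 [[509.99972052 260.35169158]]
0.6 [[510.71572263 245.78959562]]
0.75 [[509.8031139  230.42416007]]
```

View pics/cs3.png

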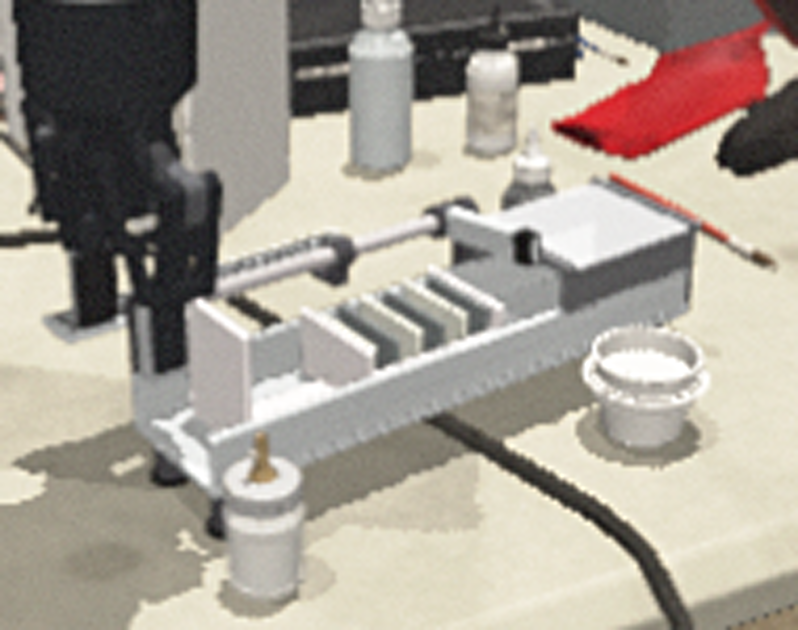

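The arm tip is now near (525,245), up about 55 px, which corresponds to roughly 0.62 rad. I'll slide a little while keeping the press, so that the rack stays before the gate, and check again.

>>> {"api": "servo_tool", "payload": {
  "steps": [
    [[0.001,0.001,-0.002,0,0,0],[0.001,0.001,-0.005,0,0,0],[0.001,0.001,-0.008,0,0,0],[0.001,0.001,-0.01,0,0,0],[0.001,0.001,-0.012,0,0,0],[0.001,0.001,-0.014,0,0,0],[0.001,0.001,-0.016,0,0,0],[0.001,0.001,-0.018,0,0,0],[0.001,0.001,-0.02,0,0,0],[0.001,0.001,-0.02,0,0,0]]
  ]
}}

```text
time_s: 7.4
ee_pos: [472.6, -246.1, 79.8]
orientation: [-0.033, -0.705, -0.034, 0.707]
wrist_force: [-5.6, -0.6, 6.6]
finger_gap: 54.8
```

```bash
python3 - <<'E'
from h import *
c=np.load("c.npy");o=robot.get_obs();print(Ti(c,o['ee_pos']),o['wrist_force'],o['joint_pos'].round(2))
s=robot.camera("scene")[:,:,::-1]
cv2.imwrite("pics/cs4.png",cv2.resize(s[150:300,180:370],None,fx=4.2,fy=4.2,interpolation=cv2.INTER_CUBIC))
rel(T(c,[[-55,34,81]])[0],np.degrees(c[2])-90)
E
```

```text
[[-166.23207063   34.79794709   79.83363803]] [-5.64375673 -0.60723216  6.62765631] [-0.39  0.37  0.93  1.97 -0.35  0.98 -0.76]
shift [-0.0015  0.0012 -0.1112] turn x 0.2 tilt [-0.0029  0.001  -1.    ] [ 472.6 -246.1   79.8] q [-0.39  0.37  0.93  1.97 -0.35  0.98 -0.76]
```

View pics/cs4.png

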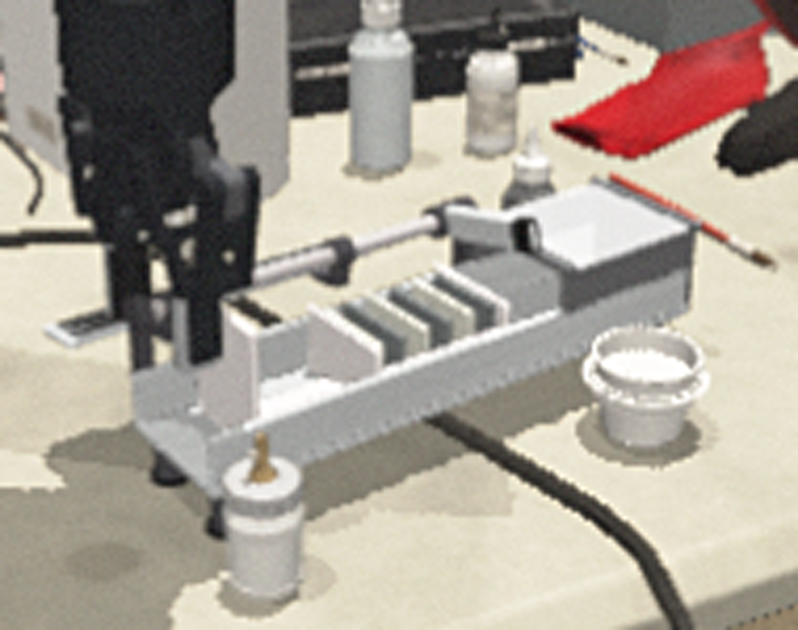

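The gate is nearly fully open, with the tip at (525,235), about 0.7 rad. The plate has started to move: its top right corner went from (248,338) to (258,330). I'll keep pushing along the lane with the press held.

>>> {"api": "servo_tool", "payload": {
  "steps": [
    [[0,0,-0.006,0,0,0],[0,0,-0.012,0,0,0],[0,0,-0.018,0,0,0],[0,0,-0.024,0,0,0],[0,0,-0.03,0,0,0],[0,0,-0.036,0,0,0],[0,0,-0.042,0,0,0],[0,0,-0.048,0,0,0],[0,0,-0.054,0,0,0],[0,0,-0.06,0,0,0]]
  ]
}}

```text
time_s: 8.45
ee_pos: [532.2, -240.5, 79.8]
orientation: [-0.033, -0.705, -0.034, 0.708]
wrist_force: [-6.3, -0.2, 7.5]
finger_gap: 55.1
```

```bash
python3 - <<'E'
from h import *
c=np.load("c.npy");o=robot.get_obs();print(Ti(c,o['ee_pos']),o['wrist_force'],o['joint_pos'].round(2))
s=robot.camera("scene")[:,:,::-1]
cv2.imwrite("pics/cs5.png",cv2.resize(s[150:300,180:370],None,fx=4.2,fy=4.2,interpolation=cv2.INTER_CUBIC))
rel(T(c,[[-55,34,81]])[0],np.degrees(c[2])-90)
E
```

```text
[[-106.33871989   34.96915269   79.77716913]] [-6.31463969 -0.22387037  7.54883923] [-0.35  0.47  0.87  1.84 -0.42  1.02 -0.78]
shift [-0.0013  0.0013 -0.0502] turn x 0.23 tilt [-2.6e-03  8.0e-04 -1.0e+00] [ 533.3 -240.3   79.9] q [-0.35  0.48  0.87  1.84 -0.42  1.02 -0.78]
```

View pics/cs5.png

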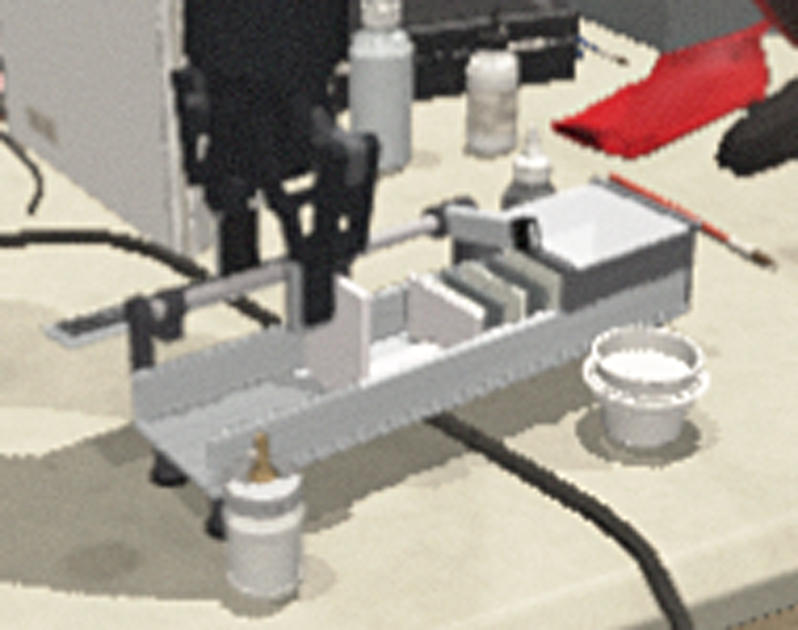

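The rack is passing under the raised arm. The plate is at about (360,330), and the gate tip is still at (525,235). About 50 mm remain.

>>> {"api": "servo_tool", "payload": {
  "steps": [
    [[0,0,-0.006,0,0,0],[0,0,-0.012,0,0,0],[0,0,-0.018,0,0,0],[0,0,-0.024,0,0,0],[0,0,-0.029,0,0,0],[0,0,-0.034,0,0,0],[0,0,-0.038,0,0,0],[0,0,-0.042,0,0,0],[0,0,-0.045,0,0,0],[0,0,-0.047,0,0,0]]
  ]
}}

```text
time_s: 9.5
ee_pos: [579.1, -236.2, 79.8]
orientation: [-0.033, -0.705, -0.034, 0.707]
wrist_force: [-6.7, 0.5, 7.2]
finger_gap: 54.8
```

>>> {"api": "servo_tool", "payload": {
  "steps": [
    [[0,0,-0.001,0,0,0],[0,0,-0.0015,0,0,0],[0,0,-0.002,0,0,0],[0,0,-0.0025,0,0,0],[0,0,-0.003,0,0,0],[0,0,-0.003,0,0,0],[0,0,-0.003,0,0,0],[0,0,-0.003,0,0,0],[0,0,-0.003,0,0,0],[0,0,-0.003,0,0,0]]
  ]
}}

```text
time_s: 10.5
ee_pos: [581.9, -235.9, 79.8]
orientation: [-0.033, -0.705, -0.034, 0.707]
wrist_force: [-5.8, -0.2, 5.5]
finger_gap: 55.0
```

```bash
python3 - <<'E'
from h import *
c=np.load("c.npy");o=robot.get_obs();print(Ti(c,o['ee_pos']),o['wrist_force'])
s=robot.camera("scene")[:,:,::-1]
cv2.imwrite("pics/cs6.png",cv2.resize(s[180:270,250:360],None,fx=6,fy=6,interpolation=cv2.INTER_CUBIC))
for xr in (50,54,60): print(xr,((proj("scene",T(c,[[xr-104,25,92],[xr-104,-25,92],[xr-40,-28,64]]))-[250,180])*6).round(0).tolist())
E
```

```text
[[-56.38951531  35.11026141  79.80203101]] [-5.77158338 -0.17582113  5.4873837 ]
50 [[116.0, 151.0], [210.0, 203.0], [360.0, 230.0]]
54 [[125.0, 148.0], [220.0, 199.0], [369.0, 227.0]]
60 [[139.0, 143.0], [234.0, 194.0], [382.0, 222.0]]
```

View pics/cs6.png

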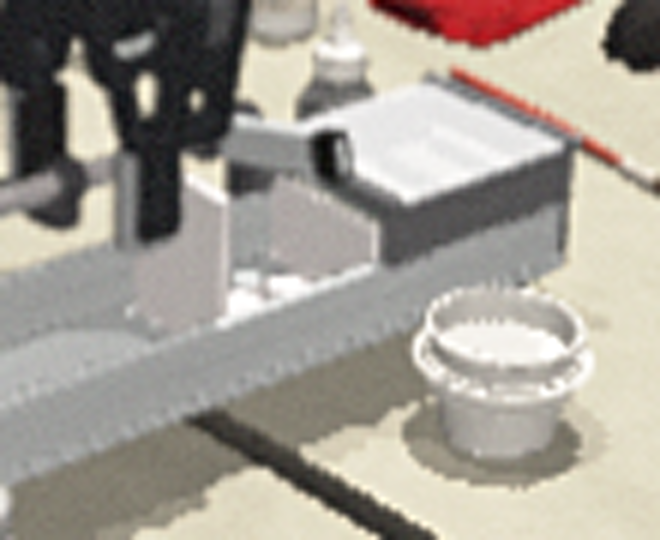

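The plate's rear top corner is at (223,198), which puts the rack at x of about 55. There's no rise in force yet, so I'll creep forward until it meets the stop.

>>> {"api": "servo_tool", "payload": {
  "steps": [
    [[0,0,-0.0005,0,0,0],[0,0,-0.001,0,0,0],[0,0,-0.0015,0,0,0],[0,0,-0.002,0,0,0],[0,0,-0.0025,0,0,0],[0,0,-0.003,0,0,0],[0,0,-0.003,0,0,0],[0,0,-0.003,0,0,0],[0,0,-0.003,0,0,0],[0,0,-0.003,0,0,0]]
  ]
}}

```text
time_s: 11.55
ee_pos: [584.2, -235.7, 79.8]
orientation: [-0.032, -0.705, -0.034, 0.708]
wrist_force: [-9.0, 1.8, 9.1]
finger_gap: 55.2
```

>>> {"api": "servo_tool", "payload": {
  "steps": [
    [[0,0,-0.0005,0,0,0],[0,0,-0.001,0,0,0],[0,0,-0.0015,0,0,0],[0,0,-0.002,0,0,0],[0,0,-0.002,0,0,0],[0,0,-0.002,0,0,0],[0,0,-0.002,0,0,0],[0,0,-0.002,0,0,0],[0,0,-0.002,0,0,0],[0,0,-0.002,0,0,0]]
  ]
}}

```text
time_s: 12.55
ee_pos: [584.4, -235.8, 79.7]
orientation: [-0.032, -0.704, -0.033, 0.709]
wrist_force: [-17.1, 3.3, 16.5]
finger_gap: 55.0
```

The force rose to 17 N with almost no motion, so the rack is at the stop. I'll back off the plate first and then rise.

>>> {"api": "servo_tool", "payload": {
  "steps": [
    [[0,0,0.003,0,0,0],[0,0,0.008,0,0,0],[0,0,0.014,0,0,0],[0,0,0.018,0,0,0],[-0.006,0,0.018,0,0,0],[-0.012,0,0.018,0,0,0],[-0.018,0,0.018,0,0,0],[-0.025,0,0.018,0,0,0],[-0.04,0,0.018,0,0,0],[-0.06,0,0.018,0,0,0]]
  ]
}}

```text
time_s: 13.55
ee_pos: [570.0, -237.1, 140.8]
orientation: [-0.033, -0.706, -0.033, 0.707]
wrist_force: [0.5, -0.4, -0.4]
finger_gap: 55.4
```

>>> {"api": "servo_tool", "payload": {
  "steps": [
    [[-0.02,0,0,0,0,0],[-0.04,0,0,0,0,0],[-0.06,0,0,0,0,0],[-0.08,0,0,0,0,0],[-0.1,0,0.02,0,0,0],[-0.11,0,0.04,0,0,0],[-0.11,0,0.06,0,0,0],[-0.11,0,0.07,0,0,0],[-0.11,0,0.07,0,0,0],[-0.11,0,0.07,0,0,0]]
  ]
}}

```text
time_s: 14.55
ee_pos: [501.6, -243.2, 250.6]
orientation: [0.034, 0.707, 0.034, -0.706]
wrist_force: [0.2, 0.7, 0.4]
finger_gap: 55.4
```

```bash
python3 - <<'E'
from h import *
o=robot.get_obs();print(o['ee_pos'],o['wrist_force'])
s=robot.camera("scene")[:,:,::-1]
cv2.imwrite("pics/cs7.png",cv2.resize(s[150:300,180:370],None,fx=4.2,fy=4.2,interpolation=cv2.INTER_CUBIC))
E
```

```text
[ 501.58689541 -243.21054312  250.56374512] [0.15884609 0.66659857 0.36884511]
```

View pics/cs7.png

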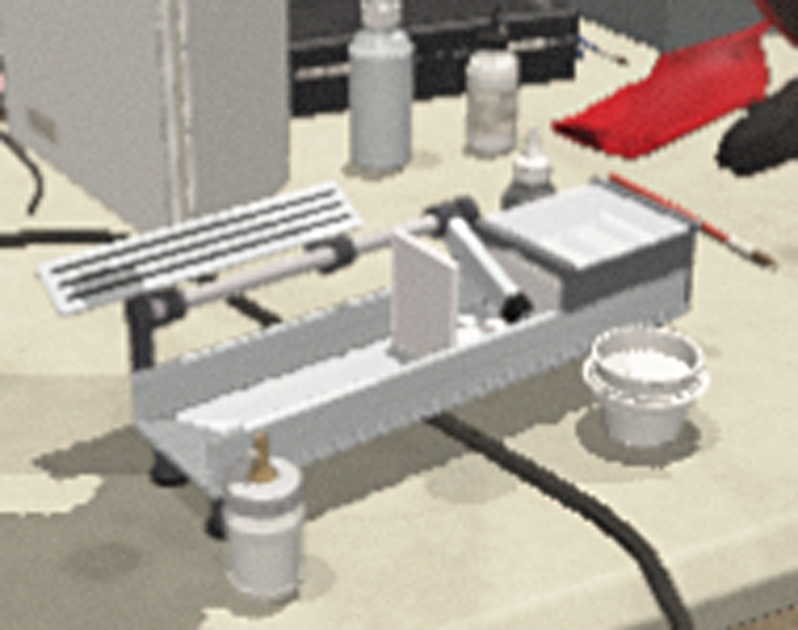

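The gate is shut behind the rack, with the arm tip back at (515,303) as at the start. The plate is at (455,265), the bystanders have not moved, and the robot is clear. I'll hand the job in.

```bash
python3 -c "
from rig import robot
robot.close_job()"
```

```text
the job is handed in; nothing more can be done
```

The rack is home against the end stop with the gate shut behind it, and I handed the job in at about 14.6 s of the 38 s allowed.

**What I did:** I straddled the rod with the gripper 55 mm open. One fingertip pressed the pedal and slid along it, and the other finger pushed the plate until the rack met the stop. I then backed off the plate before rising, so the gate closed after the finger had left it.

**Last checks:**
- **Rack at the stop:** the push force rose from about 6 N to 17 N with almost no further motion. About 3 mm earlier a picture had put the rack at about x = +55 mm; I took no exact reading of its final position.
- **Gate held open:** in the pictures the arm stayed near 0.7 rad while the rack passed under it. That angle is an estimate from the images.
- **Final picture:** the gate arm is back at its starting place and the pedal is up. The siphon jar, mixing cup and both bottles look unmoved, and the wrist force is about zero.

**What disagreed:** while pressing I saw a 6 N sideways force at the finger. I took it for pedal friction, and it went away once the finger began to slide. The hood's edges also read a few mm off the chute position I had fitted; I ignored that because the pedal, rod and wall lines agreed with each other.

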